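# Stack the tiered candle stand and slide it to the pick-up mark

## Robot

A 6-joint arm with a two-finger parallel gripper is mounted at the origin on the work surface. World frame = base frame: x ahead of the robot, y to its left, z up, the work surface at z = 0. Lengths are in m, angles in rad, forces in N, time in s.
With the tool pointing down it reaches from about 0.275 to 0.875 m from the base axis. Payload 12.5 kg.
Tool frame: the origin (TCP) lies at the very end of the fingers, on their centre line; the grasp point (between the pads) lies 19 mm behind it; z points along the fingers, y is the line along which they close (so a half turn about z gives the same grasp; the last joint's range is limited). The gripper opens to 85 mm and grips with 20 to 120 N. Pads are 22 mm wide; open, the fingers measure 114 mm over their backs; the gripper's body (76 mm by 85 mm) begins 54 mm behind the grasp point. The pads swing forward as they close: fully open they stand 13 mm farther back than shut.
Start: joints at [1.226, 0.351, 1.652, -0, 1.139, -0.085], TCP at [0.141, 0.532, 0.231] pointing down, gripper open.
Joint ranges: [-2.75, 2.75], [-0.79, 2.1], [0.01, 2.65], [-1.57, 4.71], [0.07, 3.14], [-2.87, 2.87]. Speed limits (rad/s): [2.22, 2.22, 2.79, 3.14, 3.14, 3.14].

## Interface

Orientations are given as a 3x3 rotation matrix whose columns are the frame's x, y, z axes.
In Python, from bench import manip gives the robot as it stands. Calls block until the motion is done:
- manip.move_ptp(position, orientation): joint-space move of the TCP to a pose.
- manip.move_l(position, attitude=None, max_speed=0.15): straight line of the TCP; attitude=None keeps the orientation; max_speed is the mean speed in m/s.
- manip.move_j(angles): joint-space move.
- manip.set_gripper(opening, effort=None): opening from 0.0 (shut) to 1.0 (fully open); effort is the grip in N (None keeps the last); returns when the fingers have stopped.
- manip.dwell(seconds).
- manip.inverse_kinematics(position, orientation): joint angles nearest the present ones, or None.
- manip.grab_frame(name): name is "side" or "top" or "wrist"; returns (picture, depth): 420x560x3 uint8, red, green, blue; 420x560 float32, m along the optical axis (not along the pixel's ray), 0 where there is no reading.
- manip.get_calibration(name): a dict with "camera_matrix" (3x3 intrinsics, pixels), "R" (3x3) and "t" (3): a world point X has camera coordinates R X + t. Camera axes: x right, y down, z forward; pixel columns grow to the right and rows downward; lengths in m; the calibration is good to about 2 mm. A picture is of the moment at which its call begins: read the wrist's pose just before it. get_calibration takes no time and is no camera call; for the wrist camera it gives the pose at the moment of the call.
A pose or a line that the arm cannot do raises manip.Unreachable and nothing moves.
- manip.sign_off(): hands the job in; it is judged then, once.
Trained networks look in the newest picture that a camera, given by its name, has taken for a name from the list of things; names that differ only in an ending like _2 or _b are one class to them, and where a whole thing is asked for, a point or a joint stands for the part that bears it (a point fixed in the world has none). Each returns a list of dicts, best first, with "confidence" (0 to 1); they miss things now and then, are a little off and sometimes report something else, mostly with a low value. They report only what shows in the picture. A call takes as long as a camera call. They do not tell look-alikes from the thing itself.
- manip.look_for(camera, name): "at" ([x, y, z] in m, in world coordinates, good to about 4 mm: the middle of the surface that is visible of it).
Readings, each from a call of its own:
- manip.current_time(): time.
- manip.current_qpos(): joint angles.
- manip.current_joint_vel(): joint speeds.
- manip.current_joint_torque(): joint torques, N m.
- manip.current_ee_pos(): TCP position.
- manip.current_tcp_rot(): TCP orientation.
- manip.current_force(): force on the tool from outside, world axes, zero at the start.
- manip.current_ft_torque(): the same for the moment, N m.
- manip.current_grip_width(): opening from 0.0 (shut) to 1.0 (fully open).
- manip.current_grip_force(): force on a finger pad.
Only numpy, scipy, OpenCV 4.12 (cv2) and the standard library are available. Lean on these libraries where they do the work, as an engineer would, in place of code of your own. Each camera call takes 0.05 s, during which the arm holds its last target. There are 200 camera calls.

## Task

The dark wooden base of a little tiered candle stand already lies on the round paddle board, on the yellow mark: lay the black disc centred on it, then the cork disc centred on the black one, setting each down gently rather than dropping it. Then, with the stack still neatly centred, slide the board across the table, without lifting or tipping it, until it sits centred on the green mark with an even green rim showing, and let go; leave the paint jar, mixing cup and brush alone.

Things in the scene. Friction and masses are not known exactly. Their poses are not given: they have to be found in the camera images.
- board: loose pale-wood paddle board, about 0.35 kg, flat on the table: round deck 150 mm across, 18 mm thick, with a straight handle as thick, 26 mm wide, reaching to 178 mm from the deck's centre. Origin: centre of the deck's underside; z up; the handle runs along its own -x (roughly towards the robot). Slides freely on table and marks. Starts within 8 mm of the yellow mark's centre
- board_grip (a point): point in the middle of the board's handle, 125 mm from the deck's centre along the board's -x, 9 mm above its underside; the handle is 26 mm wide there (across the board's y)
- base_disc: loose dark-wood disc, 90 mm across, 16 mm thick, lying centred on the board's deck (its underside 18 mm above the table); not to be picked up. Origin: centre of its underside; z up
- black_disc: loose glossy black resin disc, 64 mm across, 16 mm thick, about 60 g, lying flat on the table. Origin: centre of its underside; z up. The middle layer
- cork_disc: loose cork-brown disc, 50 mm across, 16 mm thick, about 30 g, lying flat on the table. Origin: centre of its underside; z up. The top layer
- yellow_mark: flat yellow round on the table, 174 mm across, mostly hidden by the board at the start; fixed, no height to speak of. Origin: its centre, at table height
- green_mark: flat green round on the table, 174 mm across, empty at the start; fixed, no height to speak of. Origin: its centre, at table height. The board's deck (150 mm) centred on it leaves a 12 mm green rim all round, except under the handle
- paint_jar: closed paint jar with red cap, 60 mm across, 75 mm tall, standing; leave alone. Origin: centre of its underside
- mixing_cup: open white mixing cup, 72 mm across the rim, 85 mm tall, standing; leave alone. Origin: centre of its underside
- brush: paint brush, 180 mm long, lying flat beyond the marks, roughly along the robot's y; leave alone. Origin: its middle, its own x along its length
Not all that is in view belongs to the job. Several things have the shape of the cork_disc; the one meant has the colours described above.

How it is judged:
By the outcome, as a careful person would: the job done as asked, in the order asked, and still so for the second after the job is handed in, with the robot touching nothing.
It also fails if it takes over 64 s, if anything falls off the work surface, if the arm or the gripper's body presses on something with over 40 N, if the wrist force passes 120 N, or if a joint passes its speed limit or range.

## Working session

There is one attempt and no reset: what is moved stays moved. The work goes in short steps, each a Python script; the robot and the scene stay as the last script left them, time stands still between calls to the robot, and variables do not carry over. Pictures are saved under pics/ and viewed, at most 10 in all, crops included, and the job is handed in when it is done.

```bash
mkdir -p pics; cat > h.py <<'E'
from bench import manip
import numpy as np, cv2
def save(cam,fn):
    c=manip.get_calibration(cam); p,d=manip.grab_frame(cam)
    cv2.imwrite('pics/'+fn,p[:,:,::-1]); np.savez('pics/'+fn[:-4]+'.npz',p=p,d=d,K=c['camera_matrix'],R=c['R'],t=c['t']); return p,d,c
def world(d,c):
    K,R,t=np.array(c['camera_matrix']),np.array(c['R']),np.array(c['t'])
    v,u=np.indices(d.shape)
    P=np.stack([(u-K[0,2])/K[0,0]*d,(v-K[1,2])/K[1,1]*d,d],-1)
    return (P-t)@R
E
python3 - <<'E'
from h import *
for cam in ['top','side']:
    p,d,c=save(cam,cam+'0.png')
    for n in ['board','board_grip','base_disc','black_disc','cork_disc','yellow_mark','green_mark','paint_jar','mixing_cup','brush']:
        print(cam,n,[(np.round(r['at'],3).tolist(),round(r['confidence'],2)) for r in manip.look_for(cam,n)][:4])
print(manip.current_time())
E
```

```text
top board [([0.537, 0.127, 0.021], 0.68)]
top board_grip [([0.541, 0.122, 0.02], 0.85), ([0.561, 0.105, 0.002], 0.61), ([0.779, 0.067, 0.014], 0.56)]
top base_disc [([0.56, 0.144, 0.029], 0.76)]
top black_disc [([0.465, -0.324, 0.016], 0.66)]
top cork_disc [([0.42, 0.394, 0.016], 0.91), ([0.678, 0.311, 0.075], 0.66), ([0.392, 0.282, 0.013], 0.65), ([0.534, 0.391, 0.017], 0.62)]
top yellow_mark []
top green_mark [([0.607, -0.112, 0.003], 0.91), ([0.563, 0.105, 0.003], 0.33)]
top paint_jar [([0.68, 0.312, 0.077], 0.79)]
top mixing_cup [([0.701, -0.351, 0.049], 0.78)]
top brush [([0.781, 0.065, 0.016], 0.63)]
side board [([0.532, 0.155, 0.014], 0.73)]
side board_grip [([0.533, 0.156, 0.02], 0.72), ([0.692, -0.32, 0.061], 0.37)]
side base_disc [([0.567, 0.156, 0.032], 0.88)]
side black_disc [([0.467, -0.309, 0.016], 0.74)]
side cork_disc [([0.388, 0.297, 0.016], 0.83), ([0.427, 0.404, 0.014], 0.8), ([0.471, 0.324, 0.016], 0.67), ([0.533, 0.405, 0.018], 0.58)]
side yellow_mark [([0.575, 0.195, 0.002], 0.97), ([0.469, -0.311, 0.018], 0.32)]
side green_mark [([0.606, -0.103, 0.001], 0.63)]
side paint_jar [([0.677, 0.34, 0.052], 0.76)]
side mixing_cup [([0.693, -0.319, 0.061], 0.87)]
side brush [([0.785, 0.077, 0.017], 0.93), ([0.678, 0.34, 0.049], 0.29)]
1.1
```

View pics/top0.png

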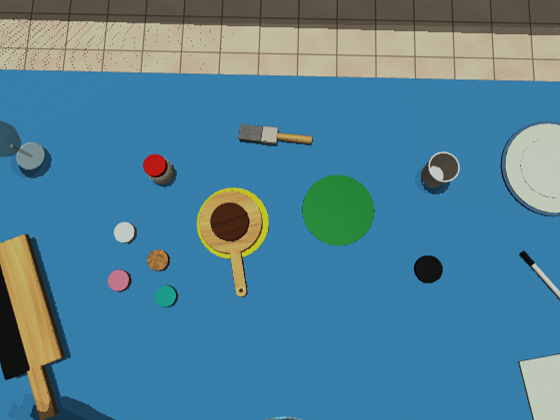

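The top view shows the cork disc at (158,260), the black disc at (428,269), the deck at (233,222) with its handle end at (240,292), and the green mark at (338,210). The networks' y values differ by about 12 mm between the two cameras, so I'll compute positions from the pixels myself.

```bash
cat >> h.py <<'E'
def segs(p,d,c):
    W=world(d,c); hsv=cv2.cvtColor(p,cv2.COLOR_RGB2HSV).astype(int); H,S,V=hsv[...,0],hsv[...,1],hsv[...,2]
    return W,dict(green=(H>50)&(H<72)&(S>150),yellow=(H>24)&(H<34)&(S>190),black=V<35,
      brown=(H<20)&(S>80)&(V>50)&(V<190),wood=(H>8)&(H<24)&(S>50)&(V>=140),dark=(H<15)&(S>60)&(V<95))
def pick(W,m,ctr,r,z0,z1):
    q=m&(np.hypot(W[...,0]-ctr[0],W[...,1]-ctr[1])<r)&(W[...,2]>z0)&(W[...,2]<z1)
    P=W[q]
    if len(P)<15: return len(P),None
    (x,y),rad=cv2.minEnclosingCircle(P[:,:2].astype(np.float32))
    return len(P),np.round([x,y,rad],4),np.round(np.median(P,0),4)
E
python3 - <<'E'
from h import *
for cam in ['top','side']:
    z=np.load(f'pics/{cam}0.npz'); W,m=segs(z['p'],z['d'],dict(camera_matrix=z['K'],R=z['R'],t=z['t']))
    print(cam,'campos',-z['R'].T@z['t'], 'table z',np.median(W[200:260,280:300,2]))
    for n,k,c,r,a,b in [('green','green',(.607,-.11),.12,-.02,.02),('cork','brown',(.47,.31),.045,.01,.03),('black','black',(.466,-.316),.06,.01,.03),('base','dark',(.56,.15),.08,.026,.05),('wood','wood',(.56,.15),.10,.01,.03),('handle','wood',(.445,.13),.05,.01,.03)]:
        print(n,pick(W,m[k],c,r,a,b))
    if cam=='top':
        for uv in [(158,260),(428,269),(233,222),(240,290),(338,210)]: print(uv,W[uv[1],uv[0]],z['p'][uv[1],uv[0]])
print(manip.get_calibration('wrist'))
E
```

```text
top campos [4.09077939e-01 1.37228320e-04 1.08968530e+00] table z 0.0006838080763014256
green (3878, array([ 0.6039, -0.1113,  0.0864]), array([ 0.6025, -0.1117,  0.0015]))
cork (333, array([0.4706, 0.3118, 0.0247]), array([0.4699, 0.3121, 0.0167]))
black (553, array([ 0.4674, -0.3219,  0.0316]), array([ 0.4659, -0.3213,  0.0162]))
base (1102, array([0.5643, 0.1456, 0.0446]), array([0.5632, 0.1457, 0.0348]))
wood (1763, array([0.5504, 0.1407, 0.0889]), array([0.5505, 0.1405, 0.0187]))
handle (391, array([0.445 , 0.1298, 0.0498]), array([0.4467, 0.1223, 0.0186]))
(158, 260) [0.46969394 0.31171071 0.01274518] [155 108  57]
(428, 269) [ 0.46533698 -0.32164608  0.01430351] [20 19 19]
(233, 222) [0.56133928 0.13626389 0.03541796] [70 36 19]
(240, 290) [0.40532787 0.11474088 0.01923872] [60 27 13]
(338, 210) [ 0.60213408 -0.11206898  0.00119939] [ 39 135  56]
side campos [0.46357881 1.06975807 0.8839808 ] table z 0.0011198375229897035
green (1661, array([ 0.6036, -0.1109,  0.0875]), array([ 6.016e-01, -1.087e-01,  4.000e-04]))
cork (325, array([0.4705, 0.3139, 0.0262]), array([0.4699, 0.315 , 0.0153]))
black (174, array([ 0.4665, -0.3194,  0.0336]), array([ 0.466 , -0.3156,  0.0149]))
base (780, array([0.5637, 0.1465, 0.047 ]), array([0.5628, 0.1519, 0.0332]))
wood (1074, array([0.5495, 0.141 , 0.0885]), array([0.5579, 0.1606, 0.0174]))
handle (239, array([0.4452, 0.1303, 0.0497]), array([0.4497, 0.1224, 0.0173]))
{'camera_matrix': array([[302.6785427 ,   0.        , 276.61714548],
       [  0.        , 302.6785427 , 204.99998627],
       [  0.        ,   0.        ,   1.        ]]), 'R': array([[ 2.56761028e-01,  9.66474872e-01,  3.11653930e-04],
       [ 9.30217440e-01, -2.47216075e-01,  2.71255834e-01],
       [ 2.62238993e-01, -6.93580208e-02, -9.62507234e-01]]), 't': array([-0.54992307, -0.03595707,  0.378315  ])}
```

View pics/side0.png

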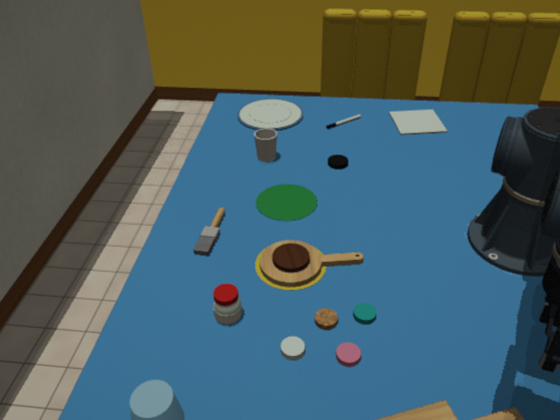

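Both cameras now agree to about 2 mm: green (0.604,-0.111), cork (0.4705,0.312), black (0.467,-0.321), base (0.564,0.146). In the side view the cork disc is at (327,318). Next I pick the black disc, gripping it twice at 90° to centre it in the hand.

```bash
cat >> h.py <<'E'
def down(phi):
    "tool pointing down, closing line at angle phi; half turn chosen nearest the present wrist"
    y=np.array([np.cos(phi),np.sin(phi),0]); z=np.array([0,0,-1.]); return np.stack([np.cross(y,z),y,z],1)
def best(pos,phi,lim=2.6):
    q0=np.array(manip.current_qpos()); o=[]
    for f in (phi,phi+np.pi):
        q=manip.inverse_kinematics(pos,down(f))
        if q is not None: o.append((abs(q[5]-q0[5])+(9 if abs(q[5])>lim else 0),f))
    return down(min(o)[1])
def pickdisc(x,y,ztcp,pre,zup=.10):
    phi=np.arctan2(y,x)+np.pi/2
    R=best([x,y,zup],phi); manip.move_ptp([x,y,zup],R); manip.set_gripper(pre,30)
    manip.move_l([x,y,ztcp],max_speed=.12)
    print('down',manip.current_ee_pos(),manip.current_force())
    manip.set_gripper(0,30); print('grip1',manip.current_grip_width()); manip.set_gripper(pre)
    manip.move_ptp([x,y,ztcp],best([x,y,ztcp],phi+np.pi/2))
    manip.set_gripper(0,30); print('grip2',manip.current_grip_width(),manip.current_grip_force(),manip.current_force())
E
python3 - <<'E'
from h import *
pickdisc(.4668,-.3207,-.002,.93)
save('wrist','w1.png'); W=None
manip.move_l([.4668,-.3207,.10])
p,d,c=save('top','top1.png'); print(manip.current_grip_width(),manip.current_time(),manip.current_qpos())
E
```

```text
down [ 0.46716525 -0.32099168 -0.00136365] [-0.56966066  0.18128942  0.90281228]
grip1 0.7355950917908416
grip2 0.7341872744286339 32.34204411506653 [0.44496553 1.66540658 4.60723221]
0.7369955659942483 8.7917 [-6.84193582e-01  5.47169287e-01  1.71681730e+00  3.36545825e-05
  8.79438601e-01 -8.22094164e-02]
```

View pics/w1.png

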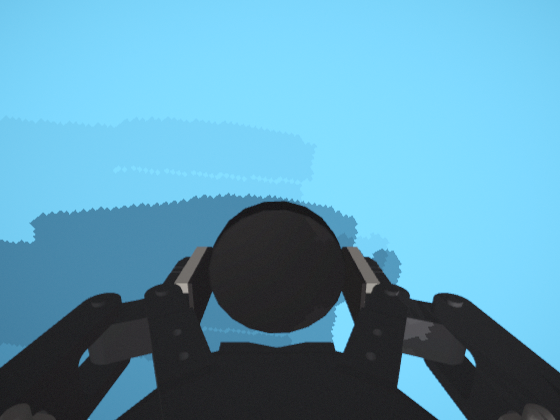

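The wrist view shows the black disc held centrally between the pads, with its centre at about (277,267). Next I place it, lowering in small steps until contact.

```bash
cat >> h.py <<'E'
def place(x,y,zc,op):
    "zc: TCP height at which the underside should just touch"
    phi=np.arctan2(y,x)
    manip.move_ptp([x,y,zc+.06],best([x,y,zc+.06],phi)); manip.move_l([x,y,zc+.003],max_speed=.08)
    manip.dwell(.2); f0=manip.current_force()[2]
    for k in range(10):
        z=zc+.002-.0006*k; manip.move_l([x,y,z],max_speed=.02); f=manip.current_force()[2]-f0
        if f>2: break
    print('touch',z-zc,f,manip.current_ee_pos()); manip.set_gripper(op); manip.dwell(.1)
    manip.move_l([x,y,zc+.07],max_speed=.12)
E
python3 - <<'E'
from h import *
place(.564,.146,.0325,.93)
manip.move_ptp([.4705,.312,.10],best([.4705,.312,.10],np.arctan2(.312,.4705)+np.pi/2))
for cam in ['top','side']:
    p,d,c=save(cam,cam+'2.png'); W,m=segs(p,d,c)
    print(cam,'base',pick(W,m['dark'],(.564,.146),.08,.026,.042),'black',pick(W,m['black'],(.564,.146),.05,.044,.06),'cork',pick(W,m['brown'],(.4705,.312),.045,.01,.03))
print(manip.current_time())
E
```

```text
touch -0.0003999999999999976 3.7682927864596856 [0.56408777 0.14600281 0.03228099]
top base (493, array([0.5636, 0.1457, 0.0444]), array([0.5549, 0.1373, 0.0348])) black (573, array([0.5637, 0.1462, 0.0315]), array([0.5633, 0.1459, 0.0509])) cork (313, array([0.4717, 0.3123, 0.0254]), array([0.4692, 0.3109, 0.0166]))
side base (348, array([0.5624, 0.1494, 0.045 ]), array([0.5587, 0.1734, 0.033 ])) black (381, array([0.5635, 0.149 , 0.0334]), array([0.563 , 0.1515, 0.0493])) cork (334, array([0.4698, 0.3144, 0.0253]), array([0.4701, 0.3161, 0.0151]))
15.4917
```

View pics/top2.png

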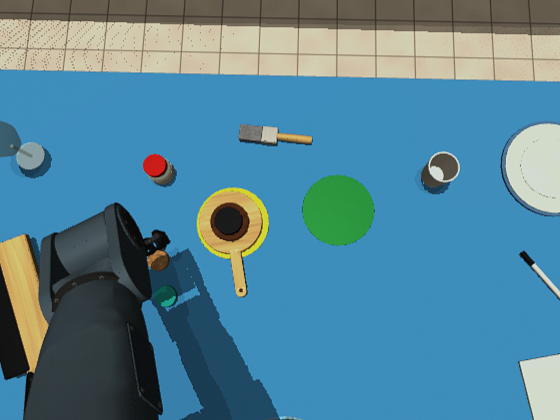

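The top view shows the black disc centred on the base at (230,221), within 0.5 mm. The arm is waiting above the cork disc.

```bash
python3 - <<'E'
from h import *
pickdisc(.4705,.3125,.001,.78)
manip.move_l([.4705,.3125,.12],max_speed=.2); print(manip.current_grip_width(),manip.current_force())
place(.564,.146,.0515,.78)
manip.move_ptp([.40,.0,.20],best([.40,.0,.20],np.pi/2))
for cam in ['top','side']:
    p,d,c=save(cam,cam+'3.png'); W,m=segs(p,d,c)
    print(cam,'base',pick(W,m['dark'],(.564,.146),.08,.026,.042),'black',pick(W,m['black'],(.564,.146),.05,.044,.057),'cork',pick(W,m['brown'],(.564,.146),.045,.058,.08))
    h=m['wood']&(W[...,2]>.01)&(W[...,2]<.03)&(np.hypot(W[...,0]-.44,W[...,1]-.122)<.035)
    P=W[h][:,:2].astype(np.float32); print(len(P),P.mean(0),cv2.minAreaRect(P),cv2.fitLine(P,cv2.DIST_L2,0,.01,.01).ravel())
print(manip.current_time())
E
```

```text
down [0.4708988  0.31273022 0.00162415] [ 0.36413967 -0.63988525  1.13619779]
grip1 0.5705080849970396
grip2 0.5746107966625134 30.723098516464233 [-1.50238942 -1.31550456  4.53016854]
0.572133736853389 [ 0.11003853  0.08301898 -0.04043458]
touch -0.0003999999999999976 3.233437754204575 [0.56408506 0.14600983 0.05127246]
top base (496, array([0.5645, 0.1459, 0.0446]), array([0.5563, 0.1383, 0.0347])) black (162, array([0.5637, 0.1464, 0.0317]), array([0.5526, 0.1332, 0.0506])) cork (354, array([0.5646, 0.1463, 0.0252]), array([0.5639, 0.1469, 0.0667]))
222 [0.4459635  0.12384218] ((0.4407222867012024, 0.12088359892368317), (0.06886004656553268, 0.02476356364786625), 10.733256340026855) [0.9991971  0.04006395 0.4459636  0.12384215]
side base (351, array([0.5625, 0.1499, 0.0457]), array([0.5587, 0.1735, 0.0332])) black (141, array([0.5626, 0.1508, 0.0315]), array([0.5607, 0.1687, 0.0489])) cork (253, array([0.5632, 0.1478, 0.0261]), array([0.5627, 0.1508, 0.0652]))
180 [0.4408315  0.12081138] ((0.44060590863227844, 0.12064380943775177), (0.0681518167257309, 0.026295453310012817), 8.4772310256958) [0.98294795 0.18388416 0.44083157 0.12081136]
25.7583
```

```bash
python3 -c "
import cv2;a=cv2.imread('pics/top3.png')[140:320,140:400];b=cv2.imread('pics/side3.png')[180:360,200:400]
import numpy as np;cv2.imwrite('pics/c3.png',cv2.resize(np.hstack([a,b]),None,fx=1.7,fy=1.7))"
```

```text
(no output)
```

View pics/c3.png

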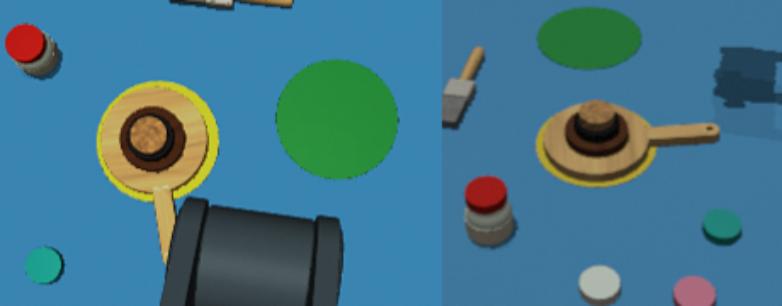

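The stack is neatly centred: in the crop the cork, black and base discs are concentric at (150,135), and the handle is clear. Next I measure the deck centre from the first frames, grip the handle, slide the board slowly, then check.

```bash
cat >> h.py <<'E'
from scipy.optimize import least_squares
def deck(p,d,c,ctr,yaw):
    "deck centre: fit 75 mm circle to the outermost pale-wood points away from the handle"
    W,m=segs(p,d,c); P=W[(m['wood'])&(W[...,2]>.012)&(W[...,2]<.026)][:,:2]-ctr
    a=np.arctan2(P[:,1],P[:,0]); r=np.hypot(*P.T); k=(r<.09)&(np.abs(np.angle(np.exp(1j*(a-yaw-np.pi))))>.35); P,a,r=P[k],a[k],r[k]
    b=((a+np.pi)/(2*np.pi)*48).astype(int); E=np.array([P[b==i][np.argmax(r[b==i])] for i in range(48) if (b==i).any()])
    s=least_squares(lambda v:np.hypot(E[:,0]-v[0],E[:,1]-v[1])-v[2],[0,0,.075],loss='soft_l1',f_scale=.001).x
    return len(E),np.round(s+[*ctr,0],4)
E
python3 - <<'E'
from h import *
for cam in ['top','side']:
    z=np.load(f'pics/{cam}0.npz'); print(cam,deck(z['p'],z['d'],dict(camera_matrix=z['K'],R=z['R'],t=z['t']),np.array([.564,.146]),.2))
yaw=.2; u=np.array([np.cos(yaw),np.sin(yaw)]); g=np.array([.564,.146])-.125*u
R=best([*g,.1],yaw+np.pi/2); manip.move_ptp([*g,.12],R); manip.set_gripper(.6,60); manip.move_l([*g,.004],max_speed=.1)
print(manip.current_ee_pos(),manip.current_force()); manip.set_gripper(0,60); manip.dwell(.2)
print(manip.current_grip_width(),manip.current_grip_force(),manip.current_ee_pos(),manip.current_force())
t=np.array([.6037,-.1112])-.125*u
manip.move_l([*t,.004],max_speed=.06); manip.dwell(.3)
print(manip.current_ee_pos(),manip.current_force())
for cam in ['top','side']:
    p,d,c=save(cam,cam+'4.png'); W,m=segs(p,d,c); C=(.6037,-.1112)
    print(cam,deck(p,d,c,np.array(C),.2),'green',pick(W,m['green'],C,.12,-.02,.012),'base',pick(W,m['dark'],C,.06,.026,.042),'black',pick(W,m['black'],C,.05,.044,.057),'cork',pick(W,m['brown'],C,.045,.058,.08))
print(manip.current_time())
import numpy as np
a=cv2.imread('pics/top4.png')[120:300,240:460];b=cv2.imread('pics/side4.png')[120:300,200:400]
cv2.imwrite('pics/c4.png',cv2.resize(np.hstack([a,b]),None,fx=1.8,fy=1.8))
E
```

```text
top (43, array([0.565 , 0.1456, 0.0735]))
side (43, array([0.5643, 0.1446, 0.073 ]))
[0.44180791 0.12122172 0.00444856] [-0.23026162  0.20683242  0.03095115]
0.29078560130708286 59.572917222976685 [0.44175218 0.121215   0.00463646] [-2.12048102 -0.76971946  7.25384266]
[ 0.48143909 -0.13572446  0.00463805] [-1.3251196   4.40814662  7.92999301]
top (40, array([ 0.6047, -0.109 ,  0.0731])) green (515, array([ 0.604 , -0.1112,  0.0864]), array([ 0.6064, -0.0774,  0.0016])) base (384, array([ 0.6032, -0.1088,  0.0441]), array([ 0.6035, -0.0926,  0.0346])) black (143, array([ 0.6025, -0.1084,  0.0317]), array([ 0.5931, -0.097 ,  0.0504])) cork (290, array([ 0.6037, -0.1084,  0.0251]), array([ 0.6039, -0.1054,  0.0662]))
side (37, array([ 0.6033, -0.1096,  0.073 ])) green (154, array([ 0.6021, -0.1065,  0.0846]), array([ 0.5806, -0.0609,  0.0006])) base (236, array([ 0.6017, -0.104 ,  0.0455]), array([ 0.5965, -0.0821,  0.0333])) black (94, array([ 0.6022, -0.1013,  0.0302]), array([ 0.6028, -0.086 ,  0.0491])) cork (169, array([ 0.6016, -0.1049,  0.0264]), array([ 0.6013, -0.1044,  0.065 ]))
33.4667
```

View pics/c4.png

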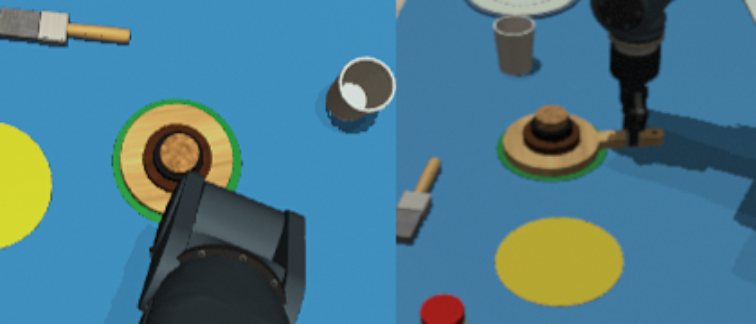

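The board is on the green mark with the stack centred at about (180,155) in the crop. The deck sits about 2 mm too far in +y, so I nudge it, release, back off and check.

```bash
cat > fin.py <<'E'
from h import *
def check(i):
  for cam in ['top','side']:
    p,d,c=save(cam,f'{cam}{i}.png'); W,m=segs(p,d,c); C=(.6037,-.1112)
    print(cam,deck(p,d,c,np.array(C),.2),'green',pick(W,m['green'],C,.12,-.02,.012),'base',pick(W,m['dark'],C,.06,.026,.042),'black',pick(W,m['black'],C,.05,.044,.057),'cork',pick(W,m['brown'],C,.045,.058,.08))
  a=cv2.imread(f'pics/top{i}.png')[120:300,240:460];b=cv2.imread(f'pics/side{i}.png')[120:300,200:400]
  cv2.imwrite(f'pics/c{i}.png',cv2.resize(np.hstack([a,b]),None,fx=1.8,fy=1.8))
  print(manip.current_time())
E
python3 - <<'E'
from fin import *
u=np.array([np.cos(.2),np.sin(.2)]); t=np.array([.6037,-.1135])-.125*u
manip.move_l([*t,.004],max_speed=.02); manip.dwell(.2)
manip.set_gripper(.6); manip.dwell(.1); manip.move_l([*t,.13],max_speed=.1)
manip.move_ptp([.33,.15,.25],best([.33,.15,.25],np.pi/2)); print(manip.current_ee_pos()); check(5)
E
```

```text
[0.3304091  0.14967851 0.24975508]
top (43, array([ 0.6046, -0.1119,  0.0732])) green (682, array([ 0.6042, -0.1109,  0.0863]), array([ 0.5785, -0.0821,  0.0016])) base (492, array([ 0.604 , -0.1119,  0.0444]), array([ 0.5934, -0.1067,  0.0345])) black (177, array([ 0.6038, -0.1111,  0.0318]), array([ 0.5918, -0.1041,  0.0501])) cork (371, array([ 0.6041, -0.1117,  0.025 ]), array([ 0.6038, -0.1104,  0.0665]))
side (37, array([ 0.6037, -0.1118,  0.0721])) green (186, array([ 0.6021, -0.1089,  0.0844]), array([ 5.912e-01, -5.640e-02,  2.000e-04])) base (248, array([ 0.6025, -0.1064,  0.0454]), array([ 0.5977, -0.0841,  0.0328])) black (97, array([ 0.6012, -0.1058,  0.0314]), array([ 0.601 , -0.0886,  0.0486])) cork (169, array([ 0.6005, -0.1095,  0.0269]), array([ 0.6016, -0.1065,  0.0648]))
37.225
```

View pics/c5.png

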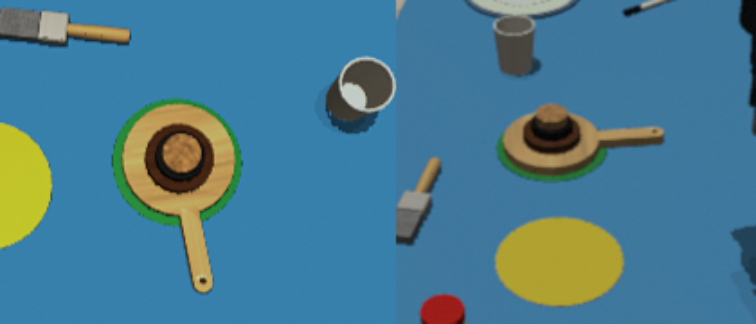

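The crop shows the deck at (179,158) within the green ring, about 1 mm from its centre by the top camera's fit. The stack is concentric and the robot is clear of it, so I hand in.

```bash
python3 -c "
from bench import manip
print(manip.sign_off())"
```

```text
the job is handed in; nothing more can be done
None
```

The black and cork discs are stacked centred on the base, and the board is on the green mark, about 1 mm off centre by the top camera. The arm has let go and moved clear, and I handed the job in at about 37 s of robot time.

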